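# Unfold the crank and clamp the balm pot

## Robot

A 6-joint arm with a two-finger parallel gripper is mounted at the origin on a cart in front of the work surface, level with it; the furniture and walls round the work are solid. World frame = base frame: x ahead of the robot, y to its left, z up, the work surface at z = 0. Lengths are in m, angles in rad, forces in N, time in s.
With the tool pointing down it reaches from about 0.35 to 0.85 m from the base axis. Payload 8.1 kg.
Tool frame: the origin (TCP) lies at the very end of the fingers, on their centre line; the grasp point (between the pads) lies robot.grip_point_offset behind it (robot.grip_point_offset is the distance from the TCP to the grasp point, in m); z points along the fingers, y is the line along which they close (so a half turn about z gives the same grasp; the last joint's range is limited). The gripper opens to 93 mm and grips with 3 to 60 N. Pads are 15 mm wide; open, the fingers measure 128 mm over their backs; the gripper's body (75 mm by 188 mm) begins 65 mm behind the grasp point.
Start: joints at [-1.426, 0.13, 1.488, -0, 1.523, -0.085], TCP at [0.137, -0.584, 0.198] pointing down, gripper open.
Joint ranges: [-2.96, 2.96], [-0.89, 2.26], [0.02, 2.5], [-1.34, 4.48], [0, 2.73], [-2.66, 2.66]. Speed limits (rad/s): [2.39, 2.39, 2.79, 3.14, 3.14, 3.14].

## Interface

Orientations are given as a rotation vector (axis times angle).
In Python, from plant import robot, eyes gives the robot as it stands. The module is installed in compiled form; this text tells all that it offers.
- The arm moves only by the tool apply_moves, never from a script. Its argument "steps" is one flat list of numbers, 7 for each row, row after row: the shift along the tool's x, y, z in units of 30 mm (1.0 is 30 mm), then the turn, a rotation vector about the tool's x, y, z in units of 6 degrees (1.0 is 6 degrees), then the opening in per cent of the stroke, from 0 (shut) to 100 (fully open). In form: [dx, dy, dz, ax, ay, az, fingers, dx, dy, dz, ax, ay, az, fingers, ...]. A call has 1 to 12 rows; each row shifts and turns the commanded pose from where the row before left it, along the tool's axes as they then stand; what a row does not reach is not made up. A row lasts 1/12 s, in which the tool goes at most 41.7 mm and 7.16 degrees, less where a joint would pass 70% of its speed; a pose out of reach is approached as far as the arm can. A call is refused whole if a number of a shift passes 1 or a number of a turn 1, either way. A call with a gripper value outside its range is refused whole. The fingers move at their own pace and stop on an object; "grip_force" is the grip in N (left out, the last holds). Time passes only in rows, so rows that do not move let the fingers close. It gives the time, the measured TCP pose, the force, the opening and the grip force at its end, in the units of the state.
- robot.read_state(): the state, without advancing time (a new reading comes with each control period).
- eyes.read_camera(name): name is "scene" or "top" or "wrist"; returns the picture (400x640x3 uint8, red, green, blue); there is no depth.
- eyes.calibration(name): a dict with "K" (3x3 intrinsics, pixels), "R" (3x3) and "t" (3): a world point X has camera coordinates R X + t. Camera axes: x right, y down, z forward; pixel columns grow to the right and rows downward; lengths in m; the calibration is good to about 2 mm. A picture is of the moment at which its call begins: read the wrist's pose just before it. calibration takes no time and is no camera call; for the wrist camera it gives the pose at the moment of the call.
- robot.close_job(): hands the job in; it is judged then, once.
Trained networks look in the newest picture that a camera, given by its name, has taken for a name from the list of things; names that differ only in an ending like _2 or _b are one class to them, and where a whole thing is asked for, a point or a joint stands for the part that bears it (a point fixed in the world has none). Each returns a list of dicts, best first, with "conf" (0 to 1); they miss things now and then, are a little off and sometimes report something else, mostly with a low value. They report only what shows in the picture. A call takes as long as a camera call. They do not tell look-alikes from the thing itself.
- eyes.search_frame(camera, thing): "rect" ([left, top, width, height] in pixels, round what is visible of it).
- eyes.place_of(camera, thing): "xy" ([column, row] in pixels: a listed point, or the origin of a listed thing).
The state is a dict: "t": time; "q": joint angles; "dq": joint speeds; "joint_torque": joint torques, N m; "tool_pos": TCP position; "orientation": TCP orientation; "force": force on the tool from outside, world axes, zero at the start; "wrist_torque": the same for the moment, N m; "opening": finger opening in m; "gripper_force": force on a finger pad.
Only numpy, scipy, OpenCV 4.12 (cv2) and the standard library are available. Lean on these libraries where they do the work, as an engineer would, in place of code of your own. Each camera call takes 0.05 s, during which the arm holds its last target. There are 200 camera calls.

## Task

Hold the pot of hand balm in the jar clamp so that its stuck lid can be unscrewed: unfold the clamp's folded-down crank handle until it stands fully upright, then wind the crank clockwise until the pot is snugly gripped between the rubber jaw and the back stop. Feel for the rise in resistance and stop there (about 15 newtons on the pot; it cracks above 25), leave the handle upright, and do not disturb the other things lying around.

Things in the scene. Friction and masses are not known exactly. Their poses are not given: they have to be found in the camera images.
- clamp: grey and aluminium jar clamp fixed to the worktop. Origin on the worktop (z = 0) under the crank's vertical spindle; z up. Its flat bed (84 mm wide, top 12 mm above the worktop) runs along its +x from -60 to +270 mm. Gear housing round the spindle: x = -48 to +38 mm, 78 mm wide, 56 mm high. The jaw is next to the housing, the fixed back stop near the far end of the bed.
- spindle_top (a point): top of the crank's hub (26 mm across) on the vertical spindle axis, 76 mm above the worktop. Free winding meets a constant dry friction of 0.42 N m (6 N at the handle's 70 mm radius). Each newton on the pot adds 0.015 N m, 0.21 N at the handle: 15 N on the pot is felt as about 3.2 N more tangential push than in free winding (paused, all of this reads lower).
- crank (a joint): turn of the crank about the vertical spindle, rad; 0 = crank arm points along the clamp's -x; grows clockwise seen from above. Clockwise drives the jaw towards the back stop, 15 mm per rad. Starts between -0.5 and 0.5; the pot becomes tight between about 4.0 and 5.7 rad. It stays where it is left, even under load.
- bed_end (a point): middle of the far end of the bed's top. The back stop, a grey block 46 mm high with two rubber pads in a shallow V, is screwed to the bed before this end. It is set anew each time, anywhere within 8 mm either way, and is not measured: the pot slides 8 to 40 mm before it meets it, so tightness must be felt.
- handle (a joint): fold of the handle, rad: 0 = folded flat, lying over the crank arm and pointing at the spindle; 1.57 = upright, its end stop and working position (over 1.3 counts as upright). Starts between 0 and 0.2. Stiff friction hinge, 0.2 N m (5 N at 42 mm): it stays where it is put, but strong pulling towards the spindle folds it again.
- handle_hinge (a point): centre of the handle's hinge at the outer end of the crank arm, 70 mm from the spindle axis, 90 mm above the worktop; x points to the spindle, y is the level hinge axis (across the arm), z up; turns with the crank. The arm under the folded handle is a steel bar 15 mm wide, its top 75 mm above the worktop; the hinge cheeks are 21 mm wide and 95 mm high.
- handle_grip (a point): point on the handle's axis 42 mm from its hinge; x points along the handle to its free end. The handle carries a black sleeve, 19 mm across, from 17 to 65 mm from the hinge, which spins freely on it, so fingers holding it upright need not turn with the crank. Folded, the sleeve clears the arm by 5 mm.
- jaw_pad: rubber pad on the moving jaw, 70 mm wide, 18 to 48 mm above the worktop. Origin 75 mm behind the pad's face (at worktop height, on the bed's middle line); +x towards the back stop. The pad is sprung, 4 N per mm: once the pot is against the back stop the grip on it rises by some 55 N per radian of crank. The pot alone slides with about 1 N.
- balm_pot: round grey and white pot of hand balm, 69 mm across, 41 mm high, 105 g; origin at the centre of its underside; stands loose on the bed between jaw and back stop
- collar_brush: small purple brush, 30x85x23 mm, bystander in front of the clamp; origin at its underside
- peg_2: wooden clothes peg, 15x72x12 mm, bystander in front of the clamp
- spool_cream: cream thread spool standing, 30 mm across, 48 mm high, bystander by the housing
- tape_measure: round red tape measure, 56x88x19 mm, bystander by the housing
- keys: bunch of keys with a yellow fob, 76x107x8 mm, bystander
- dosing_cup: pale blue measuring cup, 71x90x62 mm, bystander
There are look-alikes about, which are no part of the job. There is more than one size of the balm_pot; the job needs the smallest.

How it is judged:
By the outcome, as a careful person would: the job done as asked, in the order asked, and still so for the second after the job is handed in, with the robot touching nothing.
It also fails if it takes over 72 s, if anything falls off the work surface, if the arm or the gripper's body presses on something with over 40 N, if the wrist force passes 120 N, or if a joint passes its speed limit or range.

## Working session

There is one attempt and no reset: what is moved stays moved. The work goes in short steps, Python scripts to look and compute and a tool call to move; the robot and the scene stay as the last step left them, time stands still between calls to the robot, and variables do not carry over. Pictures are saved under pics/ and viewed, at most 10 in all, crops included, and the job is handed in when it is done.

Besides the shell and the picture viewer there is one more tool, called as name(argument=value, ...) on one line, values as JSON. apply_moves: Moves the arm, as the interface text tells. Its arguments: {"type":"object","properties":{"steps":{"type":"array"},"grip_force":{"type":"number"}},"required":["steps"]}

```bash
mkdir -p pics
cat > h.py <<'E'
import numpy as np, cv2
from plant import robot, eyes
def ray(cam,xy,z,cal=None):
    c=cal or eyes.calibration(cam); K,R,t=map(np.array,(c["K"],c["R"],c["t"]))
    d=R.T@np.linalg.inv(K)@np.array([xy[0],xy[1],1.]); o=-R.T@t
    return o+d*(z-o[2])/d[2]
def snap(cam,name):
    im=eyes.read_camera(cam); cv2.imwrite(f"pics/{name}.png",im[:,:,::-1]); return im
E
python3 - <<'E'
from h import *
s=robot.read_state(); print({k:np.round(v,3) for k,v in s.items()}, robot.grip_point_offset)
a=snap("top","a_top"); b=snap("scene","a_scene")
cv2.imwrite("pics/a.png",np.vstack([a,b])[:,:,::-1][:, :] if 0 else cv2.resize(np.vstack([a,b])[:,:,::-1],(480,600)))
Z=dict(spindle_top=.076,bed_end=.012,handle_hinge=.09,handle_grip=.09,jaw_pad=0,balm_pot=.012,clamp=0)
for cam in("top","scene"):
    for n,z in Z.items():
        for r in eyes.place_of(cam,n)[:3]: print(cam,n,round(r["conf"],2),np.round(r["xy"],1),np.round(ray(cam,r["xy"],z),3))
E
```

```text
{'t': np.float64(0.0), 'q': array([-1.426,  0.131,  1.489, -0.   ,  1.523, -0.085]), 'dq': array([ 0.   , -0.001, -0.   , -0.   ,  0.001,  0.001]), 'joint_torque': array([ 4.0000e-03, -5.5984e+01, -4.9176e+01,  7.7000e-02,  3.5000e-02,
       -0.0000e+00]), 'tool_pos': array([ 0.137, -0.584,  0.197]), 'orientation': array([-3.119, -0.36 ,  0.   ]), 'force': array([ 0.023,  0.571, -0.392]), 'wrist_torque': array([-0.033, -0.006,  0.004]), 'gripper_force': np.float64(0.0), 'opening': np.float64(0.093)} 0.0188
top spindle_top 0.8 [234.6 178. ] [0.517 0.099 0.076]
top bed_end 0.92 [342.2 183.6] [ 0.515 -0.18   0.012]
top handle_hinge 0.63 [209.  187.2] [0.49 0.16 0.09]
top handle_grip 0.73 [221.1 181.7] [0.505 0.13  0.09 ]
top balm_pot 0.83 [352.7 249.1] [ 0.339 -0.209  0.012]
top balm_pot 0.76 [297.5 183.8] [ 0.513 -0.059  0.012]
top balm_pot 0.65 [233.2 243.2] [0.351 0.11  0.012]
top clamp 0.75 [241.5 183.4] [0.514 0.095 0.   ]
scene spindle_top 0.64 [263.2 224. ] [0.529 0.104 0.076]
scene spindle_top 0.16 [262.4 231. ] [0.506 0.137 0.076]
scene bed_end 0.76 [320.1 210.4] [ 0.499 -0.16   0.012]
scene handle_grip 0.62 [224.9 260.9] [0.478 0.309 0.09 ]
scene handle_grip 0.47 [265.1 224.2] [0.507 0.123 0.09 ]
scene balm_pot 0.8 [318.2 264.3] [0.345 0.117 0.012]
scene balm_pot 0.73 [372.2 216.9] [ 0.327 -0.201  0.012]
scene balm_pot 0.61 [298.5 224.3] [ 0.509 -0.041  0.012]
scene clamp 0.93 [267.6 245.2] [0.53  0.091 0.   ]
```

View pics/a_top.png

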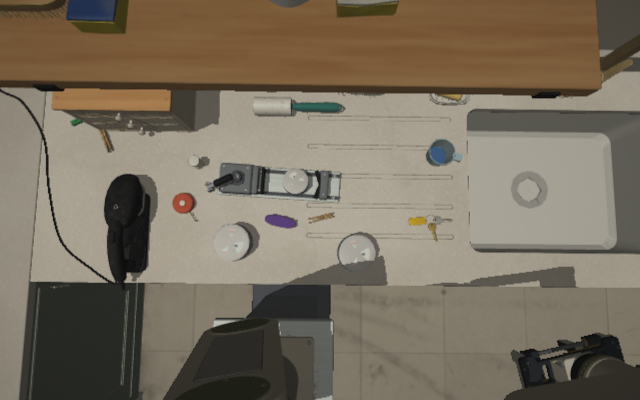

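View pics/a_scene.png

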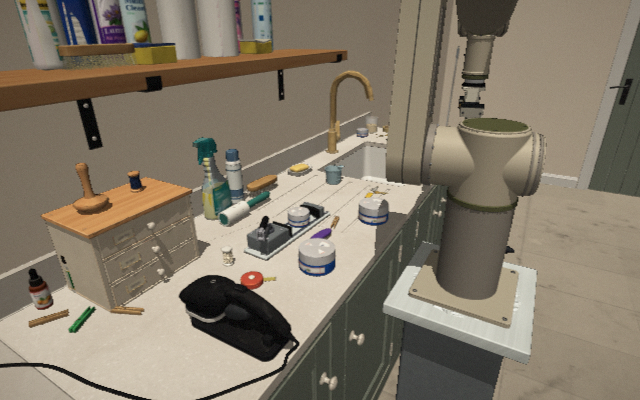

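The top picture shows the clamp lying along world -y with its spindle at about (235,178). Three balm pots are visible: (297,184) between the jaw and the back stop, and (233,243) and (355,250) loose in front. The first is the smallest and already in the clamp, so it is the one meant; I'll confirm it in the close look. The scene picture shows the handle folded.

```bash
cat >> h.py <<'E'
from scipy.spatial.transform import Rotation as Ro
def plan(pts,yaws,p0=None,R0=None,grip=100):
    """rows to pass through world pts with tool-x yaws (tool down); rounded to .01, simulated so no drift"""
    s=robot.read_state(); p=np.array(s["tool_pos"] if p0 is None else p0); R=Ro.from_rotvec(s["orientation"]) if R0 is None else R0
    out=[]
    for q,y in zip(pts,yaws):
        T=Ro.from_matrix(np.array([[np.cos(y),np.sin(y),0],[np.sin(y),-np.cos(y),0],[0,0,-1]]).T) 
        d=np.round(R.inv().apply(np.array(q)-p)/.03,2); a=np.round((R.inv()*T).as_rotvec()/np.radians(6),2)
        p=p+R.apply(d*.03); R=R*Ro.from_rotvec(a*np.radians(6))
        out.append([*d,*a,grip])
    for i in range(0,len(out),12): print("CALL",", ".join(f"{x:g}" for r in out[i:i+12] for x in np.array(r)+0.))
    print("max",np.abs(np.array(out)[:,:6]).max(),"end",p.round(4))
E
python3 - <<'E'
from h import *
s=robot.read_state(); c=eyes.calibration("wrist"); R,t=np.array(c["R"]),np.array(c["t"]); T=Ro.from_rotvec(s["orientation"])
print("cam in tool",T.inv().apply(-R.T@t-s["tool_pos"]).round(3),"axes(cols x,y,z)",(T.inv().as_matrix()@R.T).round(2).tolist(),np.array(c["K"]).round(1).tolist())
tgt=np.array([.50,.12,.26]); n=27; f=np.linspace(0,1,n+1)[1:]
p=s["tool_pos"]; r=np.hypot(*p[:2])*(1-f)+np.hypot(*tgt[:2])*f; a0=np.arctan2(p[1],p[0]); a=a0*(1-f)+np.arctan2(tgt[1],tgt[0])*f
y0=2*np.arctan2(s["orientation"][1],s["orientation"][0]); y0=(y0+np.pi)%(2*np.pi)-np.pi; print("yaw0",y0)
pts=np.c_[r*np.cos(a),r*np.sin(a),p[2]*(1-f)+tgt[2]*f]
plan(pts,y0*(1-f)+1.98*f)
E
```

```text
cam in tool [ 0.075 -0.    -0.187] axes(cols x,y,z) [[0.0, -0.96, -0.27], [1.0, 0.0, 0.0], [-0.0, -0.27, 0.96]] [[291.5, 0.0, 324.0], [0.0, 291.5, 194.4], [0.0, 0.0, 1.0]]
yaw0 0.22983898157300953
CALL 1.16, -0.14, -0.08, 0, 0, -0.62, 100, 1.16, -0.13, -0.07, 0, 0, -0.62, 100, 1.15, -0.13, -0.08, 0, 0, -0.62, 100, 1.14, -0.11, -0.08, 0, 0, -0.62, 100, 1.14, -0.11, -0.07, 0, 0, -0.61, 100, 1.14, -0.11, -0.08, 0, 0, -0.62, 100, 1.12, -0.09, -0.07, 0, 0, -0.62, 100, 1.13, -0.09, -0.08, 0, 0, -0.62, 100, 1.11, -0.08, -0.08, 0, 0, -0.62, 100, 1.12, -0.08, -0.07, 0, 0, -0.62, 100, 1.1, -0.06, -0.08, 0, 0, -0.62, 100, 1.1, -0.06, -0.08, 0, 0, -0.62, 100
CALL 1.1, -0.06, -0.07, 0, 0, -0.62, 100, 1.08, -0.04, -0.08, 0, 0, -0.62, 100, 1.09, -0.04, -0.08, 0, 0, -0.61, 100, 1.07, -0.04, -0.07, 0, 0, -0.62, 100, 1.07, -0.02, -0.08, 0, 0, -0.62, 100, 1.07, -0.02, -0.07, 0, 0, -0.62, 100, 1.06, -0.02, -0.08, 0, 0, -0.62, 100, 1.05, -0.01, -0.08, 0, 0, -0.62, 100, 1.04, 0, -0.07, 0, 0, -0.62, 100, 1.04, 0, -0.08, 0, 0, -0.62, 100, 1.04, 0.01, -0.08, 0, 0, -0.62, 100, 1.03, 0.02, -0.07, 0, 0, -0.62, 100
CALL 1.02, 0.02, -0.08, 0, 0, -0.61, 100, 1.01, 0.03, -0.08, 0, 0, -0.62, 100, 1.01, 0.03, -0.07, 0, 0, -0.62, 100
max 1.16 end [0.4999 0.12   0.26  ]
```

apply_moves(steps=[1,-0.12,-0.07,0,0,-0.55,100,1,-0.12,-0.07,0,0,-0.55,100,1,-0.11,-0.07,0,0,-0.55,100,1,-0.11,-0.07,0,0,-0.55,100,1,-0.1,-0.07,0,0,-0.55,100,1,-0.1,-0.07,0,0,-0.55,100,1,-0.09,-0.07,0,0,-0.55,100,1,-0.08,-0.07,0,0,-0.55,100,1,-0.08,-0.07,0,0,-0.55,100,1,-0.07,-0.07,0,0,-0.55,100,1,-0.06,-0.07,0,0,-0.55,100,1,-0.06,-0.07,0,0,-0.55,100])

```text
t: 1.8
tool_pos: [0.4236, -0.3713, 0.2235]
orientation: [2.812, 1.4, 0.0]
force: [0.1, -0.5, -0.5]
opening: 0.093
gripper_force: 0.0
```

apply_moves(steps=[1,-0.05,-0.07,0,0,-0.55,100,1,-0.05,-0.07,0,0,-0.55,100,1,-0.04,-0.07,0,0,-0.55,100,1,-0.04,-0.07,0,0,-0.55,100,1,-0.03,-0.07,0,0,-0.55,100,1,-0.02,-0.07,0,0,-0.55,100,1,-0.02,-0.07,0,0,-0.55,100,1,-0.01,-0.07,0,0,-0.55,100,1,-0.01,-0.07,0,0,-0.55,100,1,0,-0.07,0,0,-0.55,100,1,0,-0.07,0,0,-0.55,100,1,0.01,-0.07,0,0,-0.55,100])

```text
t: 2.8
tool_pos: [0.5313, -0.0336, 0.2487]
orientation: [2.172, 2.27, 0.0]
force: [-0.3, -0.1, 0.3]
opening: 0.0932
gripper_force: 0.0
```

apply_moves(steps=[1,0.02,-0.07,0,0,-0.55,100,1,0.02,-0.07,0,0,-0.55,100,1,0.02,-0.07,0,0,-0.55,100,1,0.03,-0.07,0,0,-0.55,100,0.6,0.03,0,0,0,-0.55,100,0,0,0,0,0,0,100])

```text
t: 3.3
tool_pos: [0.514, 0.105, 0.2573]
orientation: [-1.818, -2.561, -0.002]
force: [-0.8, 0.7, -0.6]
opening: 0.093
gripper_force: 0.0
```

Run:
```python
from h import *
s=robot.read_state(); print(s["t"],s["tool_pos"].round(4) if hasattr(s["tool_pos"],'round') else s["tool_pos"],np.round(s["orientation"],3))
snap("wrist","b_wrist")
Z=dict(spindle_top=.076,bed_end=.012,handle_hinge=.09,handle_grip=.093,jaw_pad=0,balm_pot=.012,clamp=0)
for n,z in Z.items():
    for r in eyes.place_of("wrist",n)[:2]: print(n,round(r["conf"],2),np.round(r["xy"],1),np.round(ray("wrist",r["xy"],z),4))
```

```text
3.3 [0.514  0.105  0.2573] [-1.818e+00 -2.561e+00 -2.000e-03]
spindle_top 0.64 [326.8 180.7] [0.5207 0.0933 0.076 ]
handle_hinge 0.96 [325.6 127.1] [0.4971 0.1564 0.09  ]
handle_grip 0.58 [323.  165.6] [0.5089 0.1121 0.093 ]
balm_pot 0.83 [288.7 256.8] [ 0.5085 -0.0632  0.012 ]
balm_pot 0.64 [219.7 124. ] [0.3527 0.1077 0.012 ]
clamp 0.57 [325.1 171. ] [0.5197 0.0893 0.    ]
```

View pics/b_wrist.png

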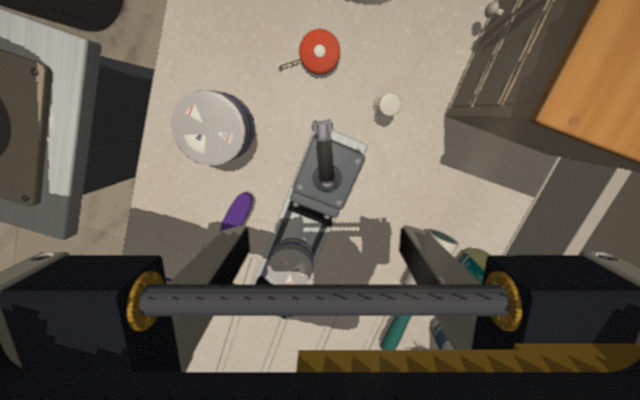

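The close view shows the hinge at (322,128), the folded handle running to the spindle at (327,180), and the small pot between jaw and stop at (290,258). The pot at (210,128) is clearly bigger. The hinge-to-spindle distance measures 67 mm against 70 given, which is close enough. Descending over the sleeve and gripping.

apply_moves(steps=[0.33,0.08,1,0,0,-0.2,100,0,0,1,0,0,0,100,0,0,1,0,0,0,100,0,0,1,0,0,0,100,0,0,1,0,0,0,60,0,0,0.95,0,0,0,60,0,0,0,0,0,0,60,0,0,0,0,0,0,60], grip_force=20)

```text
t: 4.37
tool_pos: [0.5122, 0.1111, 0.0771]
orientation: [-1.8, -2.571, 0.004]
force: [0.2, 0.3, 0.4]
opening: 0.0711
gripper_force: 0.0
```

Run:
```python
from h import *
s=robot.read_state(); print(s["t"],np.round(s["tool_pos"],4),np.round(s["orientation"],3))
im=snap("wrist","c_wrist")
for n,z in dict(spindle_top=.076,handle_hinge=.09,handle_grip=.093).items():
    for r in eyes.place_of("wrist",n)[:2]: print(n,round(r["conf"],2),np.round(r["xy"],1),np.round(ray("wrist",r["xy"],z),4))
```

```text
4.3667 [0.5122 0.1111 0.0771] [-1.8   -2.571  0.004]
spindle_top 0.71 [331.6 247.6] [0.5259 0.096  0.076 ]
handle_hinge 0.77 [325.2 150.6] [0.4974 0.1617 0.09  ]
handle_hinge 0.34 [423.5 110.7] [0.5438 0.2036 0.09  ]
handle_grip 0.77 [327.4 225.6] [0.5153 0.1173 0.093 ]
handle_grip 0.62 [187.4 273.1] [0.4382 0.0526 0.093 ]
```

View pics/c_wrist.png

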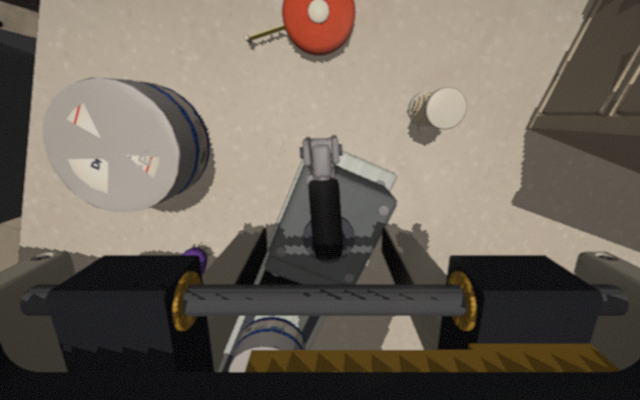

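The view shows the sleeve from (322,185) to (327,255) lying centred between the fingers, with the hinge at (322,150). Closing.

apply_moves(steps=[0,0,0,0,0,0,0,0,0,0,0,0,0,0,0,0,0,0,0,0,0,0,0,0,0,0,0,0,0,0,0,0,0,0,0,0,0,0,0,0,0,0,0,0,0,0,0,0,0,0,0,0,0,0,0,0], grip_force=20)

```text
t: 5.23
tool_pos: [0.514, 0.1119, 0.0785]
orientation: [1.8, 2.574, 0.001]
force: [0.8, 0.1, -2.0]
opening: 0.0175
gripper_force: 19.3
```

apply_moves(steps=[0.04,0,-0.24,0,0,0,0,0.08,0,-0.23,0,0,0,0,0.11,0,-0.21,0,0,0,0,0.14,0,-0.2,0,0,0,0,0.17,0,-0.17,0,0,0,0,0.19,0,-0.15,0,0,0,0], grip_force=25)

```text
t: 5.73
tool_pos: [0.5061, 0.1328, 0.1151]
orientation: [1.801, 2.574, 0.0]
force: [0.3, 0.4, 0.2]
opening: 0.0004
gripper_force: 0.0
```

apply_moves(steps=[0.21,0,-0.12,0,0,0,0,0.22,0,-0.09,0,0,0,0,0.23,0,-0.05,0,0,0,0,0.2,0,-0.02,0,0,0,0])

```text
t: 6.07
tool_pos: [0.4971, 0.1575, 0.123]
orientation: [-1.8, -2.575, -0.0]
force: [0.3, -0.1, 0.5]
opening: 0.0004
gripper_force: 0.0
```

Run:
```python
from h import *
s=robot.read_state(); print(s["t"],np.round(s["tool_pos"],4),np.round(s["orientation"],3),np.round(s["force"],1),s["opening"])
a=snap("wrist","d_wrist"); b=snap("scene","d_scene")[190:270,210:350]
cv2.imwrite("pics/d.png",np.vstack([a[:,:,::-1],cv2.resize(b[:,:,::-1],(350,200)) if 0 else cv2.copyMakeBorder(cv2.resize(b[:,:,::-1],(350,200)),0,0,0,290,0)]))
for n,z in dict(spindle_top=.076,handle_hinge=.09,handle_grip=.132).items():
    for r in eyes.place_of("wrist",n)[:2]: print(n,round(r["conf"],2),np.round(r["xy"],1),np.round(ray("wrist",r["xy"],z),4))
```

```text
6.0667 [0.4971 0.1575 0.123 ] [-1.8   -2.575 -0.   ] [ 0.3 -0.1  0.5] 0.00040747750586478577
spindle_top 0.17 [199.  360.3] [ 0.4353 -0.0381  0.076 ]
handle_hinge 0.75 [322.6 204.1] [0.4934 0.1614 0.09  ]
```

View pics/d.png

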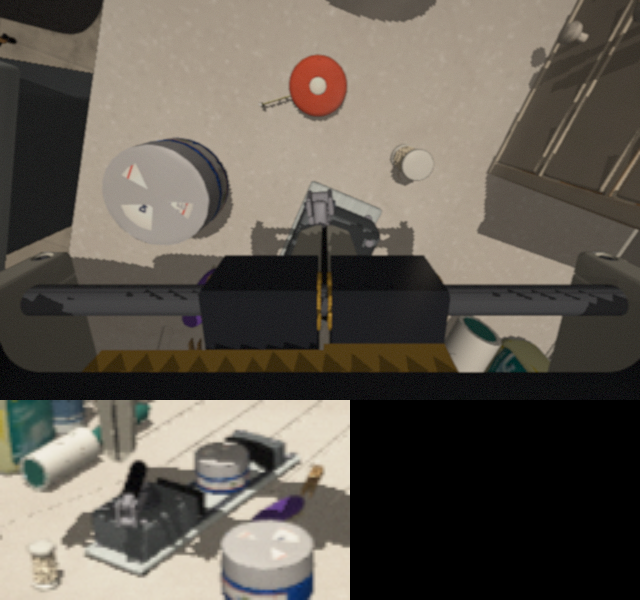

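The fingers slipped off (opening 0). The handle seems raised only a little. Backing off upward to look.

apply_moves(steps=[0,0,-1,0,0,0,0,-0.5,0,-1,0,0,0,60,-0.5,0,-0.5,0,0,0,60,0,0,0,0,0,0,60,0,0,0,0,0,0,60])

```text
t: 6.73
tool_pos: [0.5086, 0.1278, 0.1986]
orientation: [1.802, 2.572, 0.002]
force: [0.5, 0.6, -0.4]
opening: 0.023
gripper_force: 0.0
```

Run:
```python
from h import *
s=robot.read_state(); print(s["t"],np.round(s["tool_pos"],4),np.round(s["orientation"],3),s["opening"])
a=snap("wrist","e_wrist"); b=snap("scene","e_scene")[195:265,220:340]; c=snap("top","e_top")[150:220,190:310]
f=lambda x:cv2.resize(x,(400,233),interpolation=cv2.INTER_CUBIC)
cv2.imwrite("pics/e.png",np.vstack([cv2.resize(a[50:350,120:520],(800,300*2))[:360],np.hstack([f(b),f(c)])])[:,:,::-1])
for cam in("wrist","top","scene"):
  for n,z in dict(spindle_top=.076,handle_hinge=.09,handle_grip=.1).items():
    for r in eyes.place_of(cam,n)[:1]: print(cam,n,round(r["conf"],2),np.round(r["xy"],1),np.round(ray(cam,r["xy"],z),4))
```

```text
6.7333 [0.5086 0.1278 0.1986] [1.802e+00 2.572e+00 2.000e-03] 0.02297945111831677
wrist spindle_top 0.55 [324.5 151.6] [0.4937 0.162  0.076 ]
wrist handle_hinge 0.81 [321.3 153.4] [0.4908 0.161  0.09  ]
wrist handle_grip 0.8 [324.2 195.9] [0.5081 0.1228 0.1   ]
top spindle_top 0.64 [296.1 183.1] [ 0.5057 -0.058   0.076 ]
top handle_hinge 0.47 [211.5 185.1] [0.4959 0.1538 0.09  ]
scene spindle_top 0.47 [266.4 226.9] [0.5108 0.1133 0.076 ]
scene handle_hinge 0.77 [259.  231.3] [0.4966 0.1619 0.09  ]
scene handle_grip 0.61 [265.7 226.2] [0.4865 0.1455 0.1   ]
```

View pics/e.png

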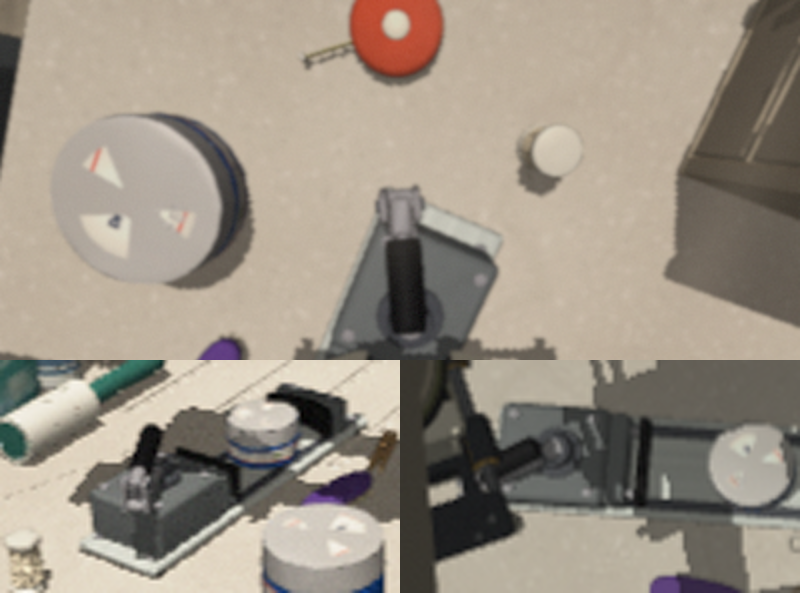

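The picture confirms the small pot stands in the clamp, at (263,432) in the scene crop. The handle is raised a little above the arm. Working out the fold angle from the sleeve's end in both views.

Run:
```python
from h import *
from scipy.optimize import least_squares
def proj(cam,X):
    c=eyes.calibration(cam); v=np.array(c["K"])@(np.array(c["R"])@X+np.array(c["t"])); return v[:2]/v[2]
def pts(p):
    S=np.array([p[0],p[1],.09]); u=np.array([np.cos(p[2]),np.sin(p[2]),0])
    H=S-.07*u
    return H,lambda r:H+r*(np.cos(p[3])*u+np.sin(p[3])*np.array([0,0,1]))
# wrist crop px -> image px
w=lambda x,y:np.array([x/2+120,y/2+50]); 
obs=[("wrist",65,w(407,332)),("wrist",17,w(403,240)),("scene",65,np.array([220+152/3.33,195+(430-360)/3.33]))]
def res(p):
    H,f=pts(p); r=[proj(c,f(d/1000))-o for c,d,o in obs]
    r[2]=r[2]*1.0
    return np.r_[np.concatenate(r),(proj("wrist",H)-w(400,210))]
s=least_squares(res,[.523,.0945,-1.19,.3]); print(s.x,s.fun.round(1)); H,f=pts(s.x); print("hinge",H.round(4),"end",f(.065).round(4), "45",f(.045).round(4))
```

```text
[ 0.51918429  0.0958703  -1.15842809  0.17742836] [ 0.5  0.9 -0.3  0.5  1.1  0.4  0.2 -1.4]
hinge [0.4911 0.16   0.09  ] end [0.5168 0.1014 0.1015] 45 [0.5089 0.1194 0.0979]
```

apply_moves(steps=[-0.43,-0.08,1,0,0,-0.6,60,0,0,1,0,0,0,60,0,0,1,0,0,0,60,0,0,0.8,0,0,0,60,0,0,0.27,0,0,0,60,0,0,0,0,0,0,60])

```text
t: 7.83
tool_pos: [0.5077, 0.1152, 0.0732]
orientation: [-1.717, -2.627, 0.005]
force: [-0.1, -0.2, -0.3]
opening: 0.0556
gripper_force: 0.0
```

apply_moves(steps=[0,0,0,0,0,0,0,0,0,0,0,0,0,0,0,0,0,0,0,0,0,0,0,0,0,0,0,0,0,0,0,0,0,0,0,0,0,0,0,0,0,0], grip_force=50)

```text
t: 8.33
tool_pos: [0.5107, 0.1156, 0.0766]
orientation: [1.718, 2.629, 0.002]
force: [8.5, 2.2, -0.1]
opening: 0.0209
gripper_force: 4.6
```

apply_moves(steps=[0.02,0,-0.1,0,0,0,0,0.02,0,-0.1,0,0,0,0], grip_force=50)

```text
t: 8.5
tool_pos: [0.5109, 0.1171, 0.0818]
orientation: [1.718, 2.628, 0.004]
force: [10.5, 4.6, -11.6]
opening: 0.0177
gripper_force: 50.0
```

apply_moves(steps=[0.05,0,-0.16,0,0,0,0,0.06,0,-0.16,0,0,0,0])

```text
t: 8.67
tool_pos: [0.5091, 0.1206, 0.0909]
orientation: [1.718, 2.629, 0.005]
force: [9.6, 7.0, -13.0]
opening: 0.0178
gripper_force: 50.0
```

apply_moves(steps=[0.13,0,-0.21,0,0,0,0,0.16,0,-0.19,0,0,0,0,0.19,0,-0.16,0,0,0,0])

```text
t: 8.92
tool_pos: [0.5033, 0.1339, 0.1081]
orientation: [1.718, 2.629, 0.005]
force: [6.7, 4.7, -10.5]
opening: 0.0134
gripper_force: 50.0
```

apply_moves(steps=[0.21,0,-0.13,0,0,0,0,0.23,0,-0.1,0,0,0,0])

```text
t: 9.08
tool_pos: [0.4973, 0.1453, 0.1157]
orientation: [1.719, 2.629, 0.001]
force: [-0.5, -0.3, 0.8]
opening: 0.0015
gripper_force: 0.0
```

Most of the way up before it slipped. Now I'll go over to the spindle side with closed fingers and push it outward to its stop; one look first.

apply_moves(steps=[0,0,-1,0,0,0,0,0,0,-1,0,0,0,0,-0.5,0,-0.8,0,0,0,0,-1,0,0,0,0,0,-0.6,0,0,0,0,0,0,0,0,0,0,0,0], grip_force=30)

```text
invalid input
```

Run:
```python
from h import *
s=robot.read_state(); print(s["t"],np.round(s["tool_pos"],4),np.round(s["orientation"],3),s["opening"])
a=snap("wrist","f_wrist"); b=snap("scene","f_scene")[195:265,220:340]
f=lambda x:cv2.resize(x,(400,233),interpolation=cv2.INTER_CUBIC)
cv2.imwrite("pics/f.png",np.hstack([a[100:333,120:520],f(b)])[:,:,::-1])
for n,z in dict(handle_hinge=.09,handle_grip=.125).items():
    for r in eyes.place_of("wrist",n)[:1]: print(n,round(r["conf"],2),np.round(r["xy"],1),np.round(ray("wrist",r["xy"],z),4))
```

```text
9.0833 [0.4973 0.1453 0.1157] [1.719e+00 2.629e+00 1.000e-03] 0.0015027015462540498
handle_hinge 0.94 [328.  192.7] [0.4921 0.1617 0.09  ]
handle_grip 0.73 [325.7 247.9] [0.5018 0.1346 0.125 ]
```

View pics/f.png

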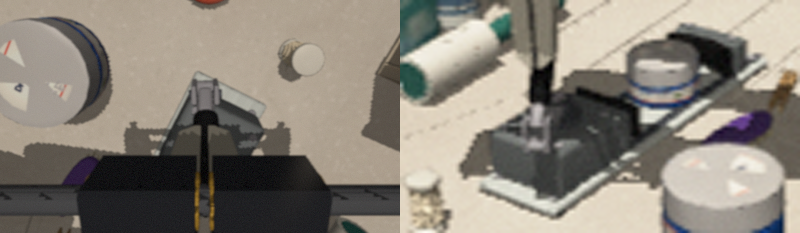

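The handle stands at roughly 50°, about 0.9 rad, with the fingers just above it. The last call had a miscounted row, so I'm repeating it.

apply_moves(steps=[0,0,-1,0,0,0,0,0,0,-1,0,0,0,0,-0.5,0,-0.8,0,0,0,0,-1,0,0,0,0,0,0,-0.6,0,0,0,0,0,0,0,0,1,0,0,0,0,0,0,1,0,0,0,0,0,0,0.7,0,0,0,0,0,0,0,0,0,0,0], grip_force=30)

```text
t: 10.03
tool_pos: [0.5183, 0.0862, 0.1122]
orientation: [-1.716, -2.623, 0.009]
force: [-0.7, 0.6, -0.2]
opening: 0.0004
gripper_force: 0.0
```

Run:
```python
from h import *
s=robot.read_state(); print(s["t"],np.round(s["tool_pos"],4),np.round(s["force"],1),s["opening"])
eyes.read_camera("wrist")
for n,z in dict(handle_hinge=.09,handle_grip=.125).items():
    for r in eyes.place_of("wrist",n)[:1]: print(n,round(r["conf"],2),np.round(r["xy"],1),np.round(ray("wrist",r["xy"],z),4))
```

```text
10.0333 [0.5183 0.0862 0.1122] [-0.7  0.6 -0.2] 0.0003596700399927646
handle_hinge 0.68 [336.6 105.3] [0.4965 0.1637 0.09  ]
handle_grip 0.79 [332.6 156.8] [0.5073 0.1337 0.125 ]
```

apply_moves(steps=[0.3,0.2,0,0,0,0,0,0.4,0,0,0,0,0,0,0.4,0,0,0,0,0,0,0.3,0,0,0,0,0,0])

```text
t: 10.52
tool_pos: [0.5155, 0.1265, 0.1235]
orientation: [1.712, 2.619, 0.003]
force: [4.6, -25.8, 34.7]
opening: 0.0008
gripper_force: 22.6
```

apply_moves(steps=[0.25,0,0,0,0,0,0,0.2,0,0,0,0,0,0])

```text
t: 10.68
tool_pos: [0.5128, 0.1374, 0.1282]
orientation: [1.709, 2.614, 0.006]
force: [-2.0, -28.8, 54.9]
opening: 0.0004
gripper_force: 31.2
```

Upward force: the tip is riding over the handle, so it's lower than I assumed. Backing off and looking.

apply_moves(steps=[0,0,-0.6,0,0,0,0,0,0,-1,0,0,0,0,-0.5,0,-1,0,0,0,0,-0.5,0,0,0,0,0,40,0,0,0,0,0,0,40])

```text
t: 11.1
tool_pos: [0.5197, 0.1128, 0.1998]
orientation: [1.716, 2.625, 0.006]
force: [-0.2, 0.2, -0.9]
opening: 0.0094
gripper_force: 0.0
```

Run:
```python
from h import *
s=robot.read_state(); print(s["t"],np.round(s["tool_pos"],4),np.round(s["orientation"],3),np.round(s["force"],1),s["opening"])
a=snap("wrist","g_wrist"); b=snap("scene","g_scene")[195:265,220:340]
f=lambda x:cv2.resize(x,(400,233),interpolation=cv2.INTER_CUBIC)
cv2.imwrite("pics/g.png",np.hstack([a[50:283,120:520],f(b)])[:,:,::-1])
for cam in ("wrist","scene"):
  for n,z in dict(handle_hinge=.09,handle_grip=.125).items():
    for r in eyes.place_of(cam,n)[:1]: print(cam,n,round(r["conf"],2),np.round(r["xy"],1),np.round(ray(cam,r["xy"],z),4))
```

```text
11.1 [0.5197 0.1128 0.1998] [1.716 2.625 0.006] [-0.2  0.2 -0.9] 0.009376422097351698
wrist handle_hinge 0.7 [322.  135.7] [0.4927 0.1617 0.09  ]
wrist handle_grip 0.58 [315.8 156.6] [0.4938 0.1454 0.125 ]
scene handle_hinge 0.86 [260.1 230.8] [0.4957 0.1584 0.09  ]
scene handle_grip 0.48 [258.6 216.1] [0.5069 0.1465 0.125 ]
```

View pics/g.png

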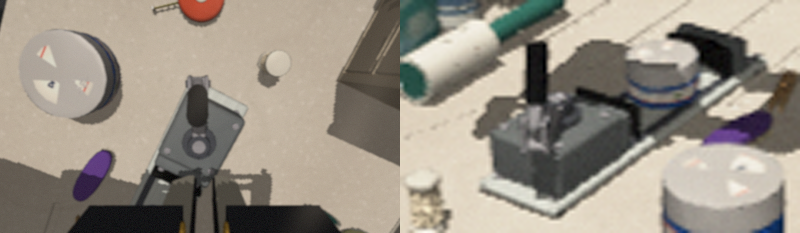

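Run:
```python
from h import *
def proj(cam,X):
    c=eyes.calibration(cam); v=np.array(c["K"])@(np.array(c["R"])@X+np.array(c["t"])); return (v[:2]/v[2]).round(1)
H=np.array([.4930,.161,.09]); u=np.array([.402,-.916,0])
print("hinge",proj("wrist",H),proj("scene",H))
for th in (.8,1.,1.1,1.2,1.3,1.4,1.57):
    e=H+.066*(np.cos(th)*u+np.sin(th)*np.array([0,0,1])); print(th,proj("wrist",e),proj("scene",e))
im=cv2.imread("pics/g_wrist.png"); print(im[120:190:3,318].mean(1).round().astype(int))
print(im[165,300:340].mean(1).astype(int))
```

```text
hinge [322.4 136.4] [260.3 231.5]
0.8 [322.1 194.3] [263.4 207.5]
1.0 [322.  185.1] [262.2 206.4]
1.1 [321.9 179.3] [261.6 206.2]
1.2 [321.9 172.7] [260.9 206.2]
1.3 [321.9 165.5] [260.3 206.6]
1.4 [321.8 157.7] [259.6 207.1]
1.57 [321.8 143.4] [258.4 208.7]
[183 182 154 109 114  52  53  54  54  54  50  50  50  54  47  44  46  42
  40  60  76  78  92  73]
[110 111 111 112 112  98  74  52  41  45  44  47  48  45  47  42  42  44
  44  46  41  47  43  43  42  42  41  52  79 102 106 110 110 109 110 109
 108 108 108 108]
```

From the sleeve's end (row about 165, column about 261 in the scene view) the handle is now at about 1.3 rad. I'll straddle it from above, grip, and draw it out to its stop.

apply_moves(steps=[0.7,-0.1,0,0,0,0,60,0.73,-0.07,0,0,0,0,60,0,0,0,0,0,0,60,0,0,0,0,0,0,60,0,0,1,0,0,0,60,0,0,1,0,0,0,60,0,0,0.9,0,0,0,60,0,0,0,0,0,0,60])

```text
t: 12.07
tool_pos: [0.4914, 0.1489, 0.1025]
orientation: [-1.715, -2.624, 0.011]
force: [-1.1, -0.6, -0.2]
opening: 0.0561
gripper_force: 0.0
```

apply_moves(steps=[0,0,0,0,0,0,0,0,0,0,0,0,0,0,0,0,0,0,0,0,0,0,0,0,0,0,0,0,0,0,0,0,0,0,0,0,0,0,0,0,0,0,0,0,0,0,0,0,0], grip_force=30)

```text
t: 12.65
tool_pos: [0.4969, 0.1505, 0.1101]
orientation: [1.718, 2.628, 0.003]
force: [2.7, 0.0, 2.4]
opening: 0.0179
gripper_force: 30.0
```

apply_moves(steps=[0.1,0,0,0,0,0,0,0.1,0,0,0,0,0,0])

```text
t: 12.82
tool_pos: [0.4956, 0.1541, 0.111]
orientation: [1.716, 2.624, 0.001]
force: [4.2, -11.1, 11.0]
opening: 0.0175
gripper_force: 30.0
```

apply_moves(steps=[0.1,0,-0.02,0,0,0,0,0.1,0,-0.02,0,0,0,0])

```text
t: 12.98
tool_pos: [0.4928, 0.1598, 0.1117]
orientation: [1.717, 2.625, 0.001]
force: [5.1, -5.6, 2.3]
opening: 0.0157
gripper_force: 29.0
```

apply_moves(steps=[0.1,0,0,0,0,0,0])

```text
t: 13.07
tool_pos: [0.4916, 0.1628, 0.1119]
orientation: [1.717, 2.625, 0.001]
force: [4.6, -6.0, 6.8]
opening: 0.0137
gripper_force: 27.2
```

Run:
```python
from h import *
s=robot.read_state(); print(np.round(s["q"],3))
```

```text
[ 0.223 -0.038  1.822 -0.003  1.354 -0.189]
```

apply_moves(steps=[0,0,0,0,0,0,70,0,0,0,0,0,0,70,0,0,0,0,0,0,70,0,0,0,0,0,0,70])

```text
t: 13.4
tool_pos: [0.489, 0.1639, 0.1097]
orientation: [-1.718, -2.629, 0.001]
force: [0.6, 0.1, 0.7]
opening: 0.0364
gripper_force: 0.0
```

Run:
```python
from h import *
s=robot.read_state(); print(np.round(s["tool_pos"],4),s["opening"])
im=snap("wrist","i_wrist")
for n,z in dict(handle_hinge=.09,handle_grip=.13).items():
    for r in eyes.place_of("wrist",n)[:1]: print(n,round(r["conf"],2),np.round(r["xy"],1),np.round(ray("wrist",r["xy"],z),4))
```

```text
[0.489  0.1639 0.1097] 0.03638481272794904
handle_hinge 0.88 [328.2 222.1] [0.4933 0.1607 0.09  ]
handle_grip 0.88 [328.3 260. ] [0.4971 0.1511 0.13  ]
```

View pics/i_wrist.png

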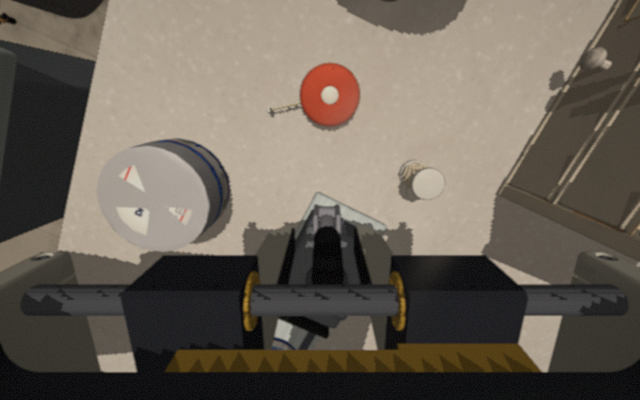

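The handle stands at about 1.33 rad, with its grip at (328,260) roughly 10 mm inside the hinge at (328,222). I'll turn the gripper a quarter turn so the inner finger pushes it positively to its stop.

apply_moves(steps=[-0.32,0.09,0,0,0,0,75,0,0,0,0,0,0,75,0,0,0,0,0,0,75,0,0,0,0,0,-1,75,0,0,0,0,0,-1,75,0,0,0,0,0,-1,75,0,0,0,0,0,-1,75,0,0,0,0,0,-1,75,0,0,0,0,0,-1,75,0,0,0,0,0,-1,75,0,0,0,0,0,-1,75,0,0,0,0,0,-1,75])

```text
t: 14.55
tool_pos: [0.4959, 0.1562, 0.1102]
orientation: [-0.33, -3.124, -0.0]
force: [0.1, 0.5, -0.4]
opening: 0.0701
gripper_force: 0.0
```

apply_moves(steps=[0,0,0,0,0,-1,75,0,0,0,0,0,-1,75,0,0,0,0,0,-1,75,0,0,0,0,0,-1,75,0,0,0,0,0,-1,75,0,0,0,0,0,-1,75,0,0,0,0,0,0,75])

```text
t: 15.13
tool_pos: [0.496, 0.1562, 0.1102]
orientation: [0.652, -3.073, -0.0]
force: [-0.0, 0.0, -0.3]
opening: 0.0695
gripper_force: 0.0
```

apply_moves(steps=[0,0,0,0,0,0,0,0,0,0,0,0,0,0,0,0,0,0,0,0,0,0,0,0,0,0,0,0,0,0,0,0,0,0,0,0,0,0,0,0,0,0,0,0,0,0,0,0,0,0,0,0,0,0,0,0,0,0,0,0,0,0,0], grip_force=20)

```text
t: 15.88
tool_pos: [0.4966, 0.1562, 0.111]
orientation: [-0.643, 3.074, 0.0]
force: [1.1, -1.8, 5.1]
opening: 0.0197
gripper_force: 19.5
```

apply_moves(steps=[0,0.08,0,0,0,0,0,0,0.07,0,0,0,0,0])

```text
t: 16.05
tool_pos: [0.4949, 0.1603, 0.1111]
orientation: [-0.643, 3.073, -0.001]
force: [1.7, -2.5, 2.6]
opening: 0.0185
gripper_force: 19.9
```

apply_moves(steps=[0,0.04,0,0,0,0,0])

```text
t: 16.13
tool_pos: [0.4945, 0.1612, 0.111]
orientation: [-0.644, 3.073, -0.002]
force: [3.6, -5.3, 6.4]
opening: 0.019
gripper_force: 19.9
```

apply_moves(steps=[0,0.05,0,0,0,0,0])

```text
t: 16.22
tool_pos: [0.4942, 0.162, 0.1112]
orientation: [-0.644, 3.073, -0.003]
force: [3.4, -8.8, 6.1]
opening: 0.0186
gripper_force: 20.0
```

apply_moves(steps=[0,0.04,0,0,0,0,0])

```text
t: 16.3
tool_pos: [0.4941, 0.1623, 0.1112]
orientation: [-0.643, 3.072, -0.006]
force: [5.4, -13.2, 5.4]
opening: 0.0185
gripper_force: 20.0
```

Force is rising while the position stalls, so the handle is at its upright stop and the hinge axis is at (0.494, 0.162). Opening, turning back so the fingers push tangentially, and re-measuring the spindle.

apply_moves(steps=[0,-0.05,0,0,0,0,50,0,0,0,0,0,0,50,0,0,0,0,0,0,50,0,0,0,0,0,0,50,0,0,0,0,0,1,50,0,0,0,0,0,1,50,0,0,0,0,0,1,50,0,0,0,0,0,1,50,0,0,0,0,0,1,50,0,0,0,0,0,1,50,0,0,0,0,0,1,50])

```text
t: 17.22
tool_pos: [0.4926, 0.1629, 0.1097]
orientation: [-0.508, -3.099, -0.0]
force: [-0.7, -0.0, 0.2]
opening: 0.0464
gripper_force: 0.0
```

Run:
```python
from h import *
s=robot.read_state(); print(s["t"],np.round(s["tool_pos"],4),s["opening"])
snap("wrist","j_wrist"); snap("top","j_top"); snap("scene","j_scene")
for cam in ("wrist","top","scene"):
  for n,z in dict(spindle_top=.076,handle_hinge=.09,handle_grip=.132,clamp=0,bed_end=.012,balm_pot=.012).items():
    for r in eyes.place_of(cam,n)[:2]: print(cam,n,round(r["conf"],2),np.round(r["xy"],1),np.round(ray(cam,r["xy"],z),4))
```

```text
17.2167 [0.4926 0.1629 0.1097] 0.04635710043717639
wrist handle_hinge 0.74 [322.9 216. ] [0.4918 0.1618 0.09  ]
wrist handle_grip 0.81 [321.2 244.7] [0.495  0.1598 0.132 ]
wrist clamp 0.89 [275.2 227.6] [0.5196 0.0973 0.    ]
wrist bed_end 0.75 [392.  231.9] [0.5587 0.2163 0.012 ]
wrist bed_end 0.41 [ 51.4 209. ] [ 0.4241 -0.1115  0.012 ]
wrist balm_pot 0.91 [220.2  70.7] [0.3567 0.1079 0.012 ]
wrist balm_pot 0.59 [142.2 267.2] [ 0.5136 -0.0543  0.012 ]
top spindle_top 0.41 [237.  177.6] [0.5179 0.0932 0.076 ]
top clamp 0.78 [242.7 183.1] [0.5144 0.092  0.    ]
top bed_end 0.88 [341.8 186.6] [ 0.5067 -0.179   0.012 ]
top bed_end 0.29 [243.2 182.4] [0.5147 0.0885 0.012 ]
top balm_pot 0.92 [296.5 187.8] [ 0.5018 -0.0561  0.012 ]
top balm_pot 0.65 [235.  243.9] [0.3489 0.105  0.012 ]
scene spindle_top 0.52 [268.8 224.6] [0.5132 0.0994 0.076 ]
scene handle_hinge 0.81 [259.  229.2] [0.5037 0.153  0.09  ]
scene handle_grip 0.45 [260.8 218.6] [0.4841 0.1654 0.132 ]
scene clamp 0.97 [269.8 247.3] [0.5173 0.0971 0.    ]
scene bed_end 0.72 [372.5 191.2] [ 0.4082 -0.3982  0.012 ]
scene bed_end 0.61 [318.4 208.7] [ 0.5104 -0.1687  0.012 ]
scene balm_pot 0.85 [316.1 264.1] [0.3498 0.1193 0.012 ]
scene balm_pot 0.66 [371.  221.1] [ 0.319  -0.1722  0.012 ]
```

apply_moves(steps=[0,0,0,0,0,1,50,0,0,0,0,0,1,50,0,0,0,0,0,1,50,0,0,0,0,0,1,50,0,0,0,0,0,1,50,0,0,0,0,0,1,50,0,0,0,0,0,1,50,0,0,0,0,0,1,50,0,0,0,0,0,0,50])

```text
t: 19.02
tool_pos: [0.4932, 0.1626, 0.1102]
orientation: [-1.725, -2.626, -0.0]
force: [0.2, 0.4, 0.7]
opening: 0.0466
gripper_force: 0.0
```

Run:
```python
from h import *
s=robot.read_state(); print(s["t"],np.round(s["tool_pos"],4),np.round(s["orientation"],3),s["opening"])
snap("wrist","k_wrist")
for cam in ("wrist",):
  for n,z in dict(spindle_top=.076,handle_hinge=.09,handle_grip=.132).items():
    for r in eyes.place_of(cam,n)[:2]: print(cam,n,round(r["conf"],2),np.round(r["xy"],1),np.round(ray(cam,r["xy"],z),4))
```

```text
19.0167 [0.4932 0.1626 0.1102] [-1.725 -2.626 -0.   ] 0.046629456679654624
wrist spindle_top 0.74 [323.3 291.3] [0.5222 0.0937 0.076 ]
wrist handle_hinge 0.61 [326.9 216.6] [0.4946 0.1629 0.09  ]
wrist handle_grip 0.93 [322.2 243. ] [0.4924 0.1597 0.132 ]
```

apply_moves(steps=[0,0,0,0,0,0.28,0,0,0,0,0,0,0,0,0,0,0,0,0,0,0,0,0,0,0,0,0,0,0,0,0,0,0,0,0,0,0,0,0,0,0,0], grip_force=18)

```text
t: 19.72
tool_pos: [0.4927, 0.1624, 0.1102]
orientation: [-1.756, -2.605, 0.001]
force: [-2.1, -1.5, 2.1]
opening: 0.0186
gripper_force: 18.0
```

apply_moves(steps=[-0.013,0.244,0,0,0,1,0,-0.013,0.244,0,0,0,1,0,-0.013,0.244,0,0,0,1,0,-0.013,0.244,0,0,0,1,0])

```text
t: 20.05
tool_pos: [0.521, 0.1681, 0.1102]
orientation: [-2.263, -2.176, 0.002]
force: [-7.1, 1.5, 5.4]
opening: 0.0186
gripper_force: 18.0
```

```bash
cat >> h.py <<'E'
S=np.array([.520,.097])
def st():
    s=robot.read_state(); p=np.array(s["tool_pos"]); d=p[:2]-S; r=np.hypot(*d); e=d/r; tn=np.array([e[1],-e[0]])
    o=Ro.from_rotvec(s["orientation"]).as_matrix(); yaw=np.arctan2(o[1,0],o[0,0]); a=np.arctan2(d[1],d[0]); F=np.array(s["force"])
    print(f"t{s['t']:.2f} crank{(1.524-a)%(2*np.pi):.3f} r{r*1000:.1f} z{p[2]:.4f} Ftan{F[:2]@tn:.1f} Frad{F[:2]@e:.1f} Fz{F[2]:.1f} yaw-a{(yaw-a+np.pi)%(2*np.pi)-np.pi:.3f} q6 {s['q'][5]:.2f} op{s['opening']*1000:.1f} g{s['gripper_force']:.1f} mz{s['wrist_torque'][2]:.2f}")
E
python3 -c "from h import *;st()"
```

```text
t20.05 crank6.251 r71.1 z0.1102 Ftan-7.1 Frad1.4 Fz5.4 yaw-a-0.025 q6 0.26 op18.6 g18.0 mz-0.01
```

apply_moves(steps=[-0.013,0.244,0,0,0,1,0,-0.013,0.244,0,0,0,1,0,-0.013,0.244,0,0,0,1,0,-0.013,0.244,0,0,0,1,0,-0.013,0.244,0,0,0,1,0,-0.013,0.244,0,0,0,1,0,-0.013,0.244,0,0,0,1,0,-0.013,0.244,0,0,0,1,0])

```text
t: 20.72
tool_pos: [0.5732, 0.1445, 0.1103]
orientation: [-2.951, -1.068, -0.002]
force: [0.1, 8.6, 0.5]
opening: 0.0187
gripper_force: 18.0
```

```bash
python3 -c "from h import *;st()"
```

```text
t20.72 crank0.795 r71.3 z0.1103 Ftan-6.3 Frad5.8 Fz0.5 yaw-a-0.035 q6 1.03 op18.7 g18.0 mz0.03
```

apply_moves(steps=[0.05,0.244,0,0,0,1,0,-0.013,0.244,0,0,0,1,0,-0.013,0.244,0,0,0,1,0,-0.013,0.244,0,0,0,1,0,-0.013,0.244,0,0,0,1,0,-0.013,0.244,0,0,0,1,0])

```text
t: 21.22
tool_pos: [0.5914, 0.1051, 0.1103]
orientation: [-3.137, -0.103, -0.003]
force: [3.6, 6.7, -2.8]
opening: 0.0188
gripper_force: 18.0
```

```bash
sed -i 's/^S=.*/S=np.array([.5213,.098])/' h.py; python3 -c "from h import *;st()"
```

```text
t21.22 crank1.423 r70.5 z0.1103 Ftan-6.3 Frad4.2 Fz-2.8 yaw-a-0.035 q6 1.59 op18.8 g18.0 mz-0.01
```

apply_moves(steps=[0.03,0.244,0,0,0,1,0,-0.013,0.244,0,0,0,1,0,-0.013,0.244,0,0,0,1,0,-0.013,0.244,0,0,0,1,0,-0.013,0.244,0,0,0,1,0,-0.013,0.244,0,0,0,1,0])

```text
t: 21.72
tool_pos: [0.5829, 0.0624, 0.1104]
orientation: [-3.016, 0.872, -0.004]
force: [7.3, 2.8, -4.0]
opening: 0.0187
gripper_force: 18.0
```

```bash
python3 -c "from h import *;st()"
```

```text
t21.72 crank2.049 r71.1 z0.1104 Ftan-6.1 Frad4.9 Fz-4.0 yaw-a-0.038 q6 2.15 op18.7 g18.0 mz0.01
```

apply_moves(steps=[0.04,0.244,0,0,0,1,0,0,0.244,0,0,0,1,0,0,0.244,0,0,0,1,0])

```text
t: 21.97
tool_pos: [0.5697, 0.0449, 0.1103]
orientation: [-2.842, 1.333, -0.001]
force: [3.8, 5.4, -1.6]
opening: 0.0186
gripper_force: 18.0
```

Run:
```python
from h import *
st(); eyes.read_camera("wrist")
for n,z in dict(handle_hinge=.09,handle_grip=.132,spindle_top=.076).items():
    for r in eyes.place_of("wrist",n)[:2]: print(n,round(r["conf"],2),np.round(r["xy"],1),np.round(ray("wrist",r["xy"],z),4))
```

```text
t21.97 crank2.356 r71.8 z0.1103 Ftan-6.5 Frad-1.5 Fz-1.6 yaw-a-0.045 q6 2.43 op18.6 g18.0 mz-0.04
handle_hinge 0.78 [324.6 217.5] [0.5669 0.0448 0.09  ]
handle_grip 0.82 [321.8 240.9] [0.5685 0.0458 0.132 ]
handle_grip 0.39 [326.5 247.8] [0.5632 0.0475 0.132 ]
spindle_top 0.8 [328.3 289.4] [0.5181 0.0975 0.076 ]
```

apply_moves(steps=[0,0,0,0,0,0,50,0,0,0,0,0,0,50,0,0,0,0,0,0,50,0,0,0,0,0,-1,50,0,0,0,0,0,-1,50,0,0,0,0,0,-1,50,0,0,0,0,0,-1,50,0,0,0,0,0,-1,50,0,0,0,0,0,-1,50,0,0,0,0,0,-1,50,0,0,0,0,0,-1,50])

```text
t: 23.08
tool_pos: [0.569, 0.0437, 0.1102]
orientation: [3.141, -0.046, -0.0]
force: [0.2, 0.2, -0.0]
opening: 0.0465
gripper_force: 0.0
```

apply_moves(steps=[0,0,0,0,0,-1,50,0,0,0,0,0,-1,50,0,0,0,0,0,-1,50,0,0,0,0,0,-1,50,0,0,0,0,0,-1,50,0,0,0,0,0,-1,50,0,0,0,0,0,-1,50,0,0,0,0,0,-1,50,0,0,0,0,0,-1,50,0,0,0,0,0,-1,50,0,0,0,0,0,-1,50])

```text
t: 24.0
tool_pos: [0.569, 0.0436, 0.1102]
orientation: [2.659, 1.672, -0.0]
force: [-0.3, 1.5, -0.2]
opening: 0.0466
gripper_force: 0.0
```

apply_moves(steps=[0,0,0,0,0,-1,50,0,0,0,0,0,-1,50,0,0,0,0,0,-1,50,0,0,0,0,0,-1,50,0,0,0,0,0,-1,50,0,0,0,0,0,-1,50,0,0,0,0,0,-1,50,0,0,0,0,0,-1,50,0,0,0,0,0,-1,50,0,0,0,0,0,-1,50,0,0,0,0,0,-1,50,0,0,0,0,0,0,50])

```text
t: 25.0
tool_pos: [0.569, 0.0437, 0.1102]
orientation: [1.32, 2.851, -0.001]
force: [-0.7, -0.3, -0.2]
opening: 0.0464
gripper_force: 0.0
```

```bash
sed -i 's/^S=.*/S=np.array([.522,.097])/' h.py
python3 - <<'E'
from h import *
st(); print(robot.read_state()["tool_pos"]); eyes.read_camera("wrist")
for n,z in dict(handle_hinge=.09,handle_grip=.132,spindle_top=.076).items():
    for r in eyes.place_of("wrist",n)[:2]: print(n,round(r["conf"],2),np.round(r["xy"],1),np.round(ray("wrist",r["xy"],z),4))
E
```

```text
t25.00 crank2.373 r71.1 z0.1102 Ftan0.7 Frad-0.2 Fz-0.2 yaw-a3.123 q6 -0.72 op46.4 g0.0 mz0.01
[0.56899449 0.04366311 0.11016968]
handle_hinge 0.93 [328.1 212.9] [0.569  0.0475 0.09  ]
handle_grip 0.78 [323.1 239.2] [0.5677 0.0434 0.132 ]
spindle_top 0.67 [322.9 117.3] [0.5215 0.0984 0.076 ]
```

apply_moves(steps=[0,0,0,0,0,0,0,0,0,0,0,0,0,0,0,0,0,0,0,0,0,0,0,0,0,0,0,0,0,0,0,0,0,0,0,0,0,0,0,0,0,0], grip_force=18)

```text
t: 25.7
tool_pos: [0.5692, 0.044, 0.1103]
orientation: [1.328, 2.847, 0.001]
force: [2.0, 0.9, -0.8]
opening: 0.0185
gripper_force: 18.0
```

apply_moves(steps=[0.013,-0.244,0,0,0,1,0,0.013,-0.244,0,0,0,1,0,0.013,-0.244,0,0,0,1,0,0.013,-0.244,0,0,0,1,0,0.013,-0.244,0,0,0,1,0])

```text
t: 26.12
tool_pos: [0.5373, 0.0277, 0.1104]
orientation: [2.024, 2.398, 0.002]
force: [7.5, -2.9, -6.0]
opening: 0.0188
gripper_force: 18.0
```

```bash
python3 -c "from h import *;st()"
```

```text
t26.12 crank2.878 r71.0 z0.1104 Ftan-6.7 Frad4.4 Fz-6.0 yaw-a3.094 q6 -0.21 op18.8 g18.0 mz-0.04
```

apply_moves(steps=[-0.04,-0.244,0,0,0,1,0,0.013,-0.244,0,0,0,1,0,0.013,-0.244,0,0,0,1,0,0.013,-0.244,0,0,0,1,0,0,-0.244,0,0,0,1,0,0,-0.244,0,0,0,1,0])

```text
t: 26.62
tool_pos: [0.4939, 0.0309, 0.1103]
orientation: [2.667, 1.655, 0.001]
force: [4.6, -6.0, -3.9]
opening: 0.0185
gripper_force: 18.0
```

```bash
python3 -c "from h import *;st()"
```

```text
t26.62 crank3.497 r71.8 z0.1103 Ftan-6.6 Frad3.7 Fz-3.9 yaw-a3.084 q6 0.42 op18.5 g18.0 mz-0.01
```

apply_moves(steps=[-0.03,-0.122,0,0,0,0.5,0,0.003,-0.122,0,0,0,0.5,0,0.003,-0.122,0,0,0,0.5,0,0.003,-0.122,0,0,0,0.5,0])

```text
t: 26.95
tool_pos: [0.4809, 0.0379, 0.1103]
orientation: [2.824, 1.371, 0.001]
force: [3.2, -5.9, -3.4]
opening: 0.0184
gripper_force: 18.0
```

```bash
python3 -c "from h import *;st()"
```

```text
t26.95 crank3.702 r72.0 z0.1103 Ftan-6.0 Frad3.1 Fz-3.4 yaw-a3.082 q6 0.64 op18.4 g18.0 mz-0.04
```

apply_moves(steps=[0.003,-0.122,0,0,0,0.5,0,0.003,-0.122,0,0,0,0.5,0,0.003,-0.122,0,0,0,0.5,0,0.003,-0.122,0,0,0,0.5,0])

```text
t: 27.28
tool_pos: [0.47, 0.0475, 0.1103]
orientation: [2.951, 1.068, -0.001]
force: [0.4, -9.1, 0.4]
opening: 0.0185
gripper_force: 18.0
```

```bash
python3 -c "from h import *;st()"
```

```text
t27.28 crank3.905 r71.8 z0.1103 Ftan-6.9 Frad6.0 Fz0.4 yaw-a3.076 q6 0.87 op18.5 g18.0 mz-0.04
```

apply_moves(steps=[-0.06,-0.122,0,0,0,0.5,0,-0.01,-0.122,0,0,0,0.5,0,0.003,-0.122,0,0,0,0.5,0])

```text
t: 27.53
tool_pos: [0.4624, 0.0557, 0.1103]
orientation: [3.027, 0.834, 0.002]
force: [4.4, -5.4, -3.1]
opening: 0.0188
gripper_force: 18.0
```

Run:
```python
from h import *
st(); eyes.read_camera("wrist")
for n,z in dict(handle_hinge=.09,handle_grip=.132,spindle_top=.076).items():
    for r in eyes.place_of("wrist",n)[:2]: print(n,round(r["conf"],2),np.round(r["xy"],1),np.round(ray("wrist",r["xy"],z),4))
```

```text
t27.53 crank4.060 r72.5 z0.1103 Ftan-7.0 Frad-0.5 Fz-3.1 yaw-a3.074 q6 1.05 op18.8 g18.0 mz-0.01
handle_hinge 0.63 [327.1 214.4] [0.4636 0.0546 0.09  ]
handle_grip 0.85 [324.9 242.5] [0.4597 0.0544 0.132 ]
spindle_top 0.65 [315.8 117.5] [0.5197 0.0981 0.076 ]
```

apply_moves(steps=[0.003,-0.122,0,0,0,0.5,0,0.003,-0.122,0,0,0,0.5,0,0.003,-0.122,0,0,0,0.5,0])

```text
t: 27.98
tool_pos: [0.4568, 0.0654, 0.1103]
orientation: [3.083, 0.595, -0.001]
force: [-0.4, -7.1, 0.6]
opening: 0.0185
gripper_force: 18.0
```

```bash
python3 -c "from h import *;st()"
```

```text
t27.98 crank4.215 r72.5 z0.1103 Ftan-6.2 Frad3.4 Fz0.6 yaw-a3.072 q6 1.22 op18.5 g18.0 mz-0.00
```

apply_moves(steps=[-0.03,-0.122,0,0,0,0.5,0,0,-0.122,0,0,0,0.5,0,0,-0.122,0,0,0,0.5,0])

```text
t: 28.23
tool_pos: [0.4526, 0.0757, 0.1103]
orientation: [3.12, 0.351, 0.0]
force: [2.5, -6.6, -1.0]
opening: 0.0181
gripper_force: 18.0
```

```bash
python3 -c "from h import *;st()"
```

```text
t28.23 crank4.368 r72.6 z0.1103 Ftan-7.0 Frad-0.5 Fz-1.0 yaw-a3.068 q6 1.40 op18.1 g18.0 mz-0.03
```

apply_moves(steps=[0,-0.122,0,0,0,0.5,0,0,-0.122,0,0,0,0.5,0])

```text
t: 28.4
tool_pos: [0.4508, 0.0828, 0.1103]
orientation: [3.134, 0.188, -0.001]
force: [0.2, -6.3, -0.5]
opening: 0.0188
gripper_force: 18.0
```

```bash
python3 -c "from h import *;st()"
```

```text
t28.40 crank4.469 r72.6 z0.1103 Ftan-6.2 Frad1.1 Fz-0.5 yaw-a3.064 q6 1.52 op18.8 g18.0 mz0.03
```

Still free (about 6.2 to 7 N). Continuing.

apply_moves(steps=[0,-0.122,0,0,0,0.5,0,0,-0.122,0,0,0,0.5,0,0,-0.122,0,0,0,0.5,0])

```text
t: 28.65
tool_pos: [0.4496, 0.0934, 0.1102]
orientation: [3.138, -0.059, -0.002]
force: [-3.1, -7.9, 3.7]
opening: 0.0188
gripper_force: 18.0
```

```bash
python3 -c "from h import *;st()"
```

```text
t28.65 crank4.616 r72.5 z0.1102 Ftan-7.8 Frad3.5 Fz3.7 yaw-a3.055 q6 1.70 op18.8 g18.0 mz-0.03
```

apply_moves(steps=[0,-0.122,0,0,0,0.5,0,0,-0.122,0,0,0,0.5,0])

```text
t: 28.82
tool_pos: [0.4497, 0.1006, 0.1102]
orientation: [3.131, -0.223, -0.003]
force: [-4.0, -9.5, 4.0]
opening: 0.0183
gripper_force: 18.0
```

```bash
python3 -c "from h import *;st()"
```

```text
t28.82 crank4.715 r72.4 z0.1102 Ftan-9.7 Frad3.6 Fz4.0 yaw-a3.049 q6 1.82 op18.3 g18.0 mz-0.01
```

Resistance is rising clearly: 6.2, then 7.8, then 9.7 N, so roughly 13 to 15 N on the pot. One small confirming step.

apply_moves(steps=[-0.02,-0.047,0,0,0,0.3,0])

```text
t: 28.9
tool_pos: [0.4496, 0.1021, 0.1102]
orientation: [3.127, -0.272, -0.002]
force: [-0.1, -10.6, 1.0]
opening: 0.0185
gripper_force: 18.0
```

```bash
python3 -c "from h import *;st()"
```

```text
t28.90 crank4.737 r72.5 z0.1102 Ftan-10.5 Frad-0.7 Fz1.0 yaw-a3.039 q6 1.86 op18.5 g18.0 mz0.02
```

About 15 N by the angle since contact and by the force. Stopping here: unload slightly, open, lift clear.

apply_moves(steps=[0,0.03,0,0,0,0,0])

```text
t: 28.98
tool_pos: [0.4497, 0.1019, 0.1102]
orientation: [3.128, -0.271, -0.002]
force: [-0.6, -1.6, 1.0]
opening: 0.0188
gripper_force: 18.0
```

apply_moves(steps=[0,0,0,0,0,0,60,0,0,0,0,0,0,60,0,0,0,0,0,0,60,0,0,0,0,0,0,60,0,0,0,0,0,0,60,0,0,-1,0,0,0,60,0,0,-1,0,0,0,60,0,0,-1,0,0,0,60,0,0,-1,0,0,0,60,0,0,0,0,0,0,60])

```text
t: 29.82
tool_pos: [0.4532, 0.1031, 0.2373]
orientation: [-3.128, 0.268, -0.015]
force: [0.9, -0.2, 0.7]
opening: 0.0559
gripper_force: 0.0
```

Run:
```python
from h import *
st(); a=snap("wrist","z_wrist"); b=snap("scene","z_scene")[195:265,220:340]; c=snap("top","z_top")[150:220,190:310]
f=lambda x:cv2.resize(x,(400,233),interpolation=cv2.INTER_CUBIC)
cv2.imwrite("pics/z.png",np.vstack([cv2.resize(a[:,120:520],(800,800))[:366] if 0 else a[0:366,0:640][:, :].repeat(1,0) if 0 else cv2.resize(a,(800,366)),np.hstack([f(b),f(c)])])[:,:,::-1])
for n,z in dict(handle_hinge=.09,handle_grip=.132,spindle_top=.076).items():
    for r in eyes.place_of("wrist",n)[:1]: print(n,round(r["conf"],2),np.round(r["xy"],1),np.round(ray("wrist",r["xy"],z),4))
```

```text
t29.82 crank4.754 r69.1 z0.2373 Ftan-0.1 Frad-0.9 Fz0.7 yaw-a3.059 q6 1.86 op55.9 g0.0 mz-0.01
handle_hinge 0.93 [328.2 182.7] [0.445  0.0981 0.09  ]
spindle_top 0.71 [319.7 120.1] [0.5145 0.0958 0.076 ]
```

View pics/z.png

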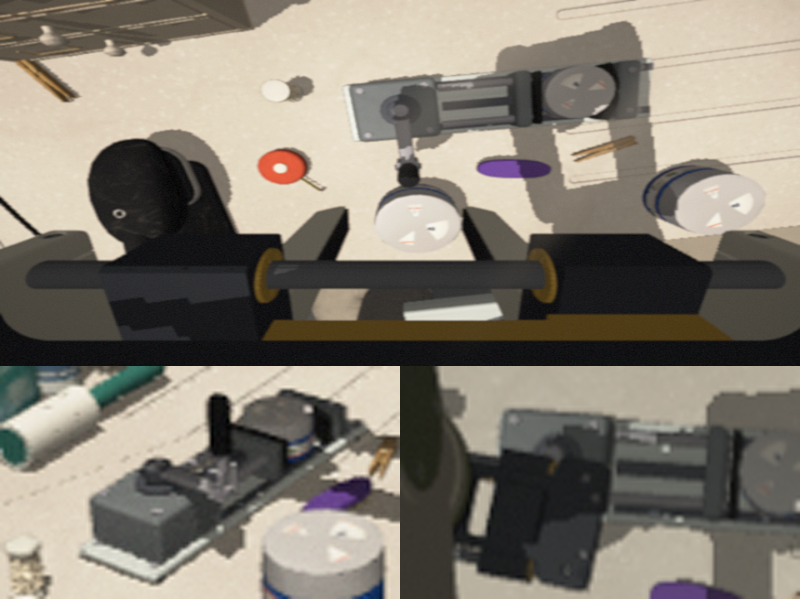

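The final picture shows the handle upright at (218,425) in the scene crop and the pot held between the jaw and the back stop at (575,92) in the wrist view. The bystanders are where they were and the gripper is clear, so I'm handing in.

```bash
python3 -c "
from plant import robot
print(robot.close_job())"
```

```text
the job is handed in; nothing more can be done
None
```

I handed the job in at about 30 s: the handle is upright, the pot is gripped at an estimated 15 N (14.7 N by angle, up to 19 N by force), and nothing else appears to have moved; one early push on the handle reached about 62 N at the fingers, above the 40 N limit if that counts as gripper body.

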